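Release the latched key of the viewing panel

TASK

One of the four white keys on the grey console of the glass-viewing panel has been left latched down. With the fingertips, tap each key lightly in turn, starting at the red pilot lamp and going to the far end of the row, without pushing any key in as you feel for it; then press the one that is latched down so that it releases and springs up level with the others. Leave the weight, tools, glass and crockery round about where they are.

Things in the scene. Friction and masses are not known exactly. Their poses are not given: they have to be found in the camera images.
- console: grey control console, 110 mm (x) x 330 mm (y) x 45 mm high, fixed to the table; origin at the centre of its underside, z up. Four keys stand in a row along its y axis on its top face, with a small red pilot lamp (16 mm across, 11 mm high) at the +y end of the row, 138 mm from the centre; a loose brass weight may stand at the -y end of its top
- place1 (a point): point on the console's top at the centre of place 1 of the key row (55 mm from one place to the next; place 1 is beside the red pilot lamp, place 4 is farthest from it); one key module stands on it
- place2 (a point): point on the console's top at the centre of place 2 of the key row (55 mm from one place to the next; place 1 is beside the red pilot lamp, place 4 is farthest from it); one key module stands on it
- place3 (a point): point on the console's top at the centre of place 3 of the key row (55 mm from one place to the next; place 1 is beside the red pilot lamp, place 4 is farthest from it); one key module stands on it
- place4 (a point): point on the console's top at the centre of place 4 of the key row (55 mm from one place to the next; place 1 is beside the red pilot lamp, place 4 is farthest from it); one key module stands on it
- key_a: one of four identical key modules (which stands at which place changes): a square black frame 40 x 40 mm, 4 mm high, around a square white key cap 30 x 30 mm. Origin: centre of the frame's underside, on the console's top, z up; it does not move when the key is pressed. The flat top of a key that is up is 16 mm above the origin, of the key latched down 10.5 mm, of a key pressed to its bottom 7 mm
- key_b: another of the four key modules, same shape and origin as key_a. The spring under every key resists with 2 N at the start, 3.75 N half-way in (4.5 mm) and 5.5 N at the bottom (9 mm). A key that is up springs back when let go; pushed in more than 6 mm it counts as pressed
- key_c: another of the four key modules, same shape and origin as key_a; the four look and feel alike except that one of them is latched down
- key_d: another of the four key modules, same shape and origin as key_a. Whichever key is latched feels solid under less than about 3.5 N; pressed to its bottom (3.5 mm further down, about 5.5 N) and let go, it is released and springs up level with the others
- weight: brass knob-shaped pattern weight, 32 mm across, 28 mm high, loose on the console's top; origin at the centre of its underside; leave it alone
- cutter: glass cutter with a green handle, 150 mm long, lying loose on the table on the robot's side of the console; origin at the centre of its underside; leave it alone
- jar: glass jar with a steel cap, 64 mm across, 85 mm high, loose on the table; origin at the centre of its underside; leave it alone
- spool: metal solder spool, 60 mm across, 42 mm high, loose on the table; origin at the centre of its underside; leave it alone
- shard_amber: flat amber glass piece about 70 x 60 mm, 6 mm thick, loose on the table; origin at the centre of its underside; leave it alone
- shard_blue: flat blue glass piece about 95 x 55 mm, 6 mm thick, loose on the table; origin at the centre of its underside; leave it alone
- mug: blue mug, 76 mm across, 90 mm high, loose on the table; origin at the centre of its underside; leave it alone

How it is judged (in metres and radians):
On the way, in this order (a step that is already met when the one before it is completed fails the run):
1. a fingertip touches the key at place 1 (beside the pilot lamp), while the latched key is still down (((horizontal distance between key_a and place1 below 0.01 m and contact force between the fingers and key_a_cap_c0 above 0.3 N) or (horizontal distance between key_b and place1 below 0.01 m and contact force between the fingers and key_b_cap_c0 above 0.3 N) or (horizontal distance between key_c and place1 below 0.01 m and contact force between the fingers and key_c_cap_c0 above 0.3 N) or (horizontal distance between key_d and place1 below 0.01 m and contact force between the fingers and key_d_cap_c0 above 0.3 N)) and (z of key_a_cap_c0 in the frame of key_a below 0.002 m or z of key_b_cap_c0 in the frame of key_b below 0.002 m or z of key_c_cap_c0 in the frame of key_c below 0.002 m or z of key_d_cap_c0 in the frame of key_d below 0.002 m)), for 0.02 s.
2. a fingertip touches the key at place 2, while the latched key is still down (((horizontal distance between key_a and place2 below 0.01 m and contact force between the fingers and key_a_cap_c0 above 0.3 N) or (horizontal distance between key_b and place2 below 0.01 m and contact force between the fingers and key_b_cap_c0 above 0.3 N) or (horizontal distance between key_c and place2 below 0.01 m and contact force between the fingers and key_c_cap_c0 above 0.3 N) or (horizontal distance between key_d and place2 below 0.01 m and contact force between the fingers and key_d_cap_c0 above 0.3 N)) and (z of key_a_cap_c0 in the frame of key_a below 0.002 m or z of key_b_cap_c0 in the frame of key_b below 0.002 m or z of key_c_cap_c0 in the frame of key_c below 0.002 m or z of key_d_cap_c0 in the frame of key_d below 0.002 m)), for 0.02 s.
3. a fingertip touches the key at place 3, while the latched key is still down (((horizontal distance between key_a and place3 below 0.01 m and contact force between the fingers and key_a_cap_c0 above 0.3 N) or (horizontal distance between key_b and place3 below 0.01 m and contact force between the fingers and key_b_cap_c0 above 0.3 N) or (horizontal distance between key_c and place3 below 0.01 m and contact force between the fingers and key_c_cap_c0 above 0.3 N) or (horizontal distance between key_d and place3 below 0.01 m and contact force between the fingers and key_d_cap_c0 above 0.3 N)) and (z of key_a_cap_c0 in the frame of key_a below 0.002 m or z of key_b_cap_c0 in the frame of key_b below 0.002 m or z of key_c_cap_c0 in the frame of key_c below 0.002 m or z of key_d_cap_c0 in the frame of key_d below 0.002 m)), for 0.02 s.
4. a fingertip touches the key at place 4, while the latched key is still down (((horizontal distance between key_a and place4 below 0.01 m and contact force between the fingers and key_a_cap_c0 above 0.3 N) or (horizontal distance between key_b and place4 below 0.01 m and contact force between the fingers and key_b_cap_c0 above 0.3 N) or (horizontal distance between key_c and place4 below 0.01 m and contact force between the fingers and key_c_cap_c0 above 0.3 N) or (horizontal distance between key_d and place4 below 0.01 m and contact force between the fingers and key_d_cap_c0 above 0.3 N)) and (z of key_a_cap_c0 in the frame of key_a below 0.002 m or z of key_b_cap_c0 in the frame of key_b below 0.002 m or z of key_c_cap_c0 in the frame of key_c below 0.002 m or z of key_d_cap_c0 in the frame of key_d below 0.002 m)), for 0.02 s.
5. after all four taps, the latched key is released: all four keys are up (z of key_a_cap_c0 in the frame of key_a above 0.0045 m and z of key_b_cap_c0 in the frame of key_b above 0.0045 m and z of key_c_cap_c0 in the frame of key_c above 0.0045 m and z of key_d_cap_c0 in the frame of key_d above 0.0045 m), for 0.2 s.
At the end, for the whole second after the job is handed in: All four keys are up, within 1.5 mm of their full height, and the things around them are at rest (all of step 5 and linear speed of each of weight, cutter, jar, spool, shard_amber, shard_blue, mug below 0.02 m/s); the robot touches nothing.
It fails at once if while one key is down, another is pushed in more than 6 mm ((z of key_a_cap_c0 in the frame of key_a below 0 m and z of key_b_cap_c0 in the frame of key_b below 0.003 m) or (z of key_a_cap_c0 in the frame of key_a below 0 m and z of key_c_cap_c0 in the frame of key_c below 0.003 m) or (z of key_a_cap_c0 in the frame of key_a below 0 m and z of key_d_cap_c0 in the frame of key_d below 0.003 m) or (z of key_b_cap_c0 in the frame of key_b below 0 m and z of key_a_cap_c0 in the frame of key_a below 0.003 m) or (z of key_b_cap_c0 in the frame of key_b below 0 m and z of key_c_cap_c0 in the frame of key_c below 0.003 m) or (z of key_b_cap_c0 in the frame of key_b below 0 m and z of key_d_cap_c0 in the frame of key_d below 0.003 m) or (z of key_c_cap_c0 in the frame of key_c below 0 m and z of key_a_cap_c0 in the frame of key_a below 0.003 m) or (z of key_c_cap_c0 in the frame of key_c below 0 m and z of key_b_cap_c0 in the frame of key_b below 0.003 m) or (z of key_c_cap_c0 in the frame of key_c below 0 m and z of key_d_cap_c0 in the frame of key_d below 0.003 m) or (z of key_d_cap_c0 in the frame of key_d below 0 m and z of key_a_cap_c0 in the frame of key_a below 0.003 m) or (z of key_d_cap_c0 in the frame of key_d below 0 m and z of key_b_cap_c0 in the frame of key_b below 0.003 m) or (z of key_d_cap_c0 in the frame of key_d below 0 m and z of key_c_cap_c0 in the frame of key_c below 0.003 m)).
It fails at once if a loose thing is moved more than 15 mm or lifted (distance of any of weight, cutter, jar, spool, shard_amber, shard_blue, mug from where it was at the start of the episode above 0.015 m).
It also fails if it takes over 48 s, if anything falls off the work surface, if the arm or the gripper's body presses on something with over 40 N, if the wrist force passes 120 N, or if a joint passes its speed limit or range.

ROBOT

A 6-joint arm with a two-finger parallel gripper is mounted at the origin on the work surface. World frame = base frame: x ahead of the robot, y to its left, z up, the work surface at z = 0. Lengths are in mm, angles in rad, forces in N, time in s.
With the tool pointing down it reaches from about 400 to 925 mm from the base axis. Payload 12.5 kg.
Tool frame: the origin (TCP) lies at the centre of the arm's flange, where the gripper is bolted on; the fingertips stand 190 mm ahead of it and the grasp point (between the pads) lies 171 mm ahead of it; z points along the fingers, y is the line along which they close (so a half turn about z gives the same grasp; the last joint's range is limited). The gripper opens to 95 mm and grips with 3 to 60 N. Pads are 20 mm wide; open, the fingers measure 119 mm over their backs; the gripper's body (75 mm by 180 mm) begins 59 mm behind the grasp point.
Start: joints at [1.154, 0.491, 1.559, -0, 1.092, -0.106], TCP at [191.114, 595.063, 404.761] pointing down, gripper open.
Joint ranges: [-3.1, 3.1], [-0.84, 2.19], [0.05, 2.79], [-1.13, 4.28], [0.06, 2.93], [-2.69, 2.69]. Speed limits (rad/s): [2.22, 2.22, 2.79, 3.14, 3.14, 3.14].

INTERFACE

Orientations are given as [roll, pitch, yaw] about the fixed x, y, z axes, in that order (R = Rz(yaw) Ry(pitch) Rx(roll)).
In Python, from cell import env, read_camera, search_frame, cut_out gives the robot as it stands. The module is installed in compiled form; this text tells all that it offers.
- The arm moves only by the tool move_arm, never from a script. Its argument "commands" is a list of rows, each a list of 3 entries, a list of its own where there are three numbers: the shift along the world's x, y, z normalised to -1 to 1, where 1 is 0.03 m, then the turn about the world's z normalised to -1 to 1, where 1 is 0.08 rad, then the opening, from -1 (shut) to 1 (fully open), so that 0 is half open. A call has 1 to 20 rows; each row shifts and turns the commanded pose from where the row before left it; what a row does not reach is not made up. A row lasts 1/12 s, in which the tool goes at most 41.7 mm and 7.16 degrees, less where a joint would pass 70% of its speed; a pose out of reach is approached as far as the arm can. A call with a number of a shift or a turn outside -1 to 1 is refused whole. A call with a gripper value outside its range is refused whole. The fingers move at their own pace and stop on an object; the grip force is fixed at half the most. Time passes only in rows, so rows that do not move let the fingers close. It gives the time, the measured TCP pose, the force, the opening and the grip force at its end, in the units of the state.
- env.state(): the state, without advancing time (a new reading comes with each control period).
- read_camera(name): name is "scene" or "top"; returns a dict with "image" (420x560x3 uint8, red, green, blue), "fx", "fy", "cx", "cy" (pixels), "rvec" (rotation vector, rad) and "tvec" (3), from world to camera coordinates, as OpenCV has them. Camera axes: x right, y down, z forward; pixel columns grow to the right and rows downward; lengths in mm; the calibration is good to about 2 mm. A picture is of the moment at which its call begins. There is no depth.
- env.job_done(): hands the job in; it is judged then, once.
Trained networks look in a picture, given as the dict that the camera call returned (one of the last four; its "shot" number tells which), for a name from the list of things; names that differ only in an ending like _2 or _b are one class to them, and where a whole thing is asked for, a point or a joint stands for the part that bears it (a point fixed in the world has none). Each returns a list of dicts, best first, with "confidence" (0 to 1); they miss things now and then, are a little off and sometimes report something else, mostly with a low value. They report only what shows in the picture. A call takes as long as a camera call.
- search_frame(thing, picture): "at" ([column, row] in pixels, amid what is visible of it).
- cut_out(thing, picture): "region" (420x560 bool, what is visible of it) and "at" ([column, row] in pixels, amid what is visible of it).
The state is a dict: "t": time; "joints": joint angles; "qvel": joint speeds; "tau": joint torques, N m; "eef_pos": TCP position; "tcp_rot": TCP orientation; "ft_force": force on the tool from outside, world axes, zero at the start; "moment": the same for the moment, N m; "opening": opening from 0.0 (shut) to 1.0 (fully open); "grip_force": force on a finger pad.
Only numpy, scipy, OpenCV 4.12 (cv2) and the standard library are available. Lean on these libraries where they do the work, as an engineer would, in place of code of your own. Each camera call takes 0.05 s, during which the arm holds its last target. There are 200 camera calls.

## Working session

There is one attempt and no reset: what is moved stays moved. The work goes in short steps, Python scripts to look and compute and a tool call to move; the robot and the scene stay as the last step left them, time stands still between calls to the robot, and variables do not carry over. Pictures are saved under pics/ and viewed, at most 10 in all, crops included, and the job is handed in when it is done.

Besides the shell and the picture viewer there is one more tool, called in YAML: its name, and indented under it one key for each argument. move_arm: Moves the arm, as the interface text tells. Its arguments: {"type":"object","properties":{"commands":{"type":"array","items":{"type":"array"}}},"required":["commands"]}

```bash
mkdir -p pics; cat > h.py <<'E'
import numpy as np,cv2
from cell import env, read_camera, search_frame, cut_out
def ray(c,uv,z):
    R,_=cv2.Rodrigues(np.array(c["rvec"],float));t=np.array(c["tvec"],float).ravel()
    d=R.T@np.array([(uv[0]-c["cx"])/c["fx"],(uv[1]-c["cy"])/c["fy"],1]);o=-R.T@t
    return o+d*(z-o[2])/d[2]
E
python3 - <<'E'
from h import *
s=env.state();print({k:np.round(s[k],3) for k in("t","eef_pos","tcp_rot","ft_force","opening")})
for n in("top","scene"):
    c=read_camera(n);cv2.imwrite(f"pics/{n}0.png",c["image"][:,:,::-1])
    for th,z in(("key_a",55),("console",45),("weight",73),("place1",45)):
        for r in search_frame(th,c): print(n,th,np.round(r["at"],1),round(r["confidence"],2),np.round(ray(c,r["at"],z),1))
E
```

```text
{'t': np.float64(0.0), 'eef_pos': array([191.092, 595.034, 404.153]), 'tcp_rot': array([-3.14 , -0.   ,  2.831]), 'ft_force': array([ 0.405,  1.157, -0.171]), 'opening': np.float64(0.999)}
top key_a [321.1 183.7] 0.73 [576.1 -99.6  55. ]
top key_a [338.  182.1] 0.63 [ 581.  -148.4   55. ]
top key_a [278.7 182.6] 0.5 [578.7  22.7  55. ]
top key_a [307.2 179.9] 0.4 [586.9 -59.5  55. ]
top console [309.4 181.8] 0.91 [582.6 -66.7  45. ]
top weight [359.1 187.1] 0.64 [ 564.9 -205.6   73. ]
top weight [309.8 183.9] 0.2 [573.4 -65.5  73. ]
top place1 [305.8 181.4] 0.84 [583.7 -56.2  45. ]
top place1 [423.9 200.6] 0.36 [ 529.3 -399.4   45. ]
scene key_a [264.6 231.9] 0.8 [593.4 -40.2  55. ]
scene key_a [285.6 229.1] 0.51 [590.4  10.5  55. ]
scene key_a [241.2 231.7] 0.48 [586.7 -95.6  55. ]
scene key_a [217.5 235.8] 0.47 [ 593.  -151.9   55. ]
scene console [249.8 243. ] 0.56 [614.9 -77.5  45. ]
scene weight [191.3 226.6] 0.69 [ 573.  -211.2   73. ]
scene place1 [253.1 246.6] 0.74 [626.3 -70.5  45. ]
```

View pics/top0.png

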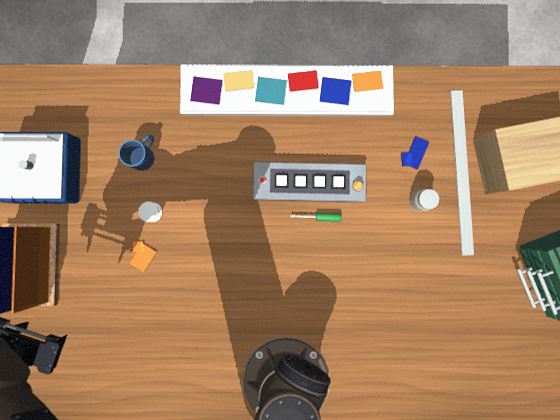

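View pics/scene0.png

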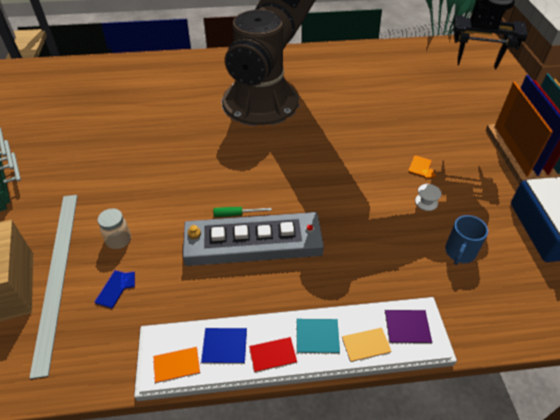

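The top picture shows the console centred at about (310,182), the white keys at cols 282, 300, 319 and 339, the lamp at (262,180) and the weight at (358,186). The scene picture shows the same row mirrored, with the lamp at (310,228). Next I'll refine the key centres.

```bash
python3 - <<'E'
from h import *
from scipy.optimize import least_squares
P=[]
for n,box in(("top",(255,165,365,200)),("scene",(195,215,305,250))):
    c=read_camera(n);x0,y0,x1,y1=box;im=c["image"][y0:y1,x0:x1]
    g=im.min(2).astype(np.uint8);_,m=cv2.threshold(g,170,255,0)
    k,l,st,ce=cv2.connectedComponentsWithStats(m)
    B=[(ce[i]+[x0,y0],st[i,4]) for i in range(1,k) if st[i,4]>25]
    B.sort(key=lambda b:b[0][0]*(1 if n=="top" else -1))
    for b,a in B: print(n,np.round(b,1),a,np.round(ray(c,b,61),1),np.round(ray(c,b,55.5),1))
    cv2.imwrite(f"pics/{n}1.png",cv2.resize(im[:,:,::-1],None,fx=6,fy=6,interpolation=cv2.INTER_CUBIC))
    P.append((c,[b for b,_ in B]))
# joint fit: two-view triangulation
def proj(c,X): return cv2.projectPoints(np.array(X,float).reshape(-1,1,3),np.array(c["rvec"],float),np.array(c["tvec"],float),np.array([[c["fx"],0,c["cx"]],[0,c["fy"],c["cy"]],[0,0,1]],float),None)[0].reshape(-1,2)
if all(len(p[1])==4 for p in P):
    for i in range(4):
        r=least_squares(lambda X:np.concatenate([(proj(c,X)-b[i]).ravel() for c,b in P]),[580,-60,58]);print(i+1,np.round(r.x,1),np.round(r.fun,2))
E
```

```text
top [281. 180.] 117 [585.5  16.2  61. ] [586.2  16.1  55.5]
top [300.1 180.5] 108 [584.4 -38.6  61. ] [585.  -39.   55.5]
top [315.5 183.8] 1369 [575.1 -82.8  61. ] [575.7 -83.3  55.5]
top [319. 181.] 118 [583.3 -93.1  61. ] [583.9 -93.7  55.5]
top [338. 181.] 118 [ 583.3 -147.6   61. ] [ 584.  -148.5   55.5]
scene [286.5 226.6] 109 [587.8  12.9  61. ] [583.4  13.5  55.5]
scene [263.6 229.6] 113 [591.  -42.3  61. ] [586.6 -42.   55.5]
scene [240.6 229.8] 112 [585.7 -96.6  61. ] [581.3 -96.7  55.5]
scene [217.4 231.5] 114 [ 584.8 -151.4   61. ] [ 580.4 -151.8   55.5]
```

View pics/scene1.png

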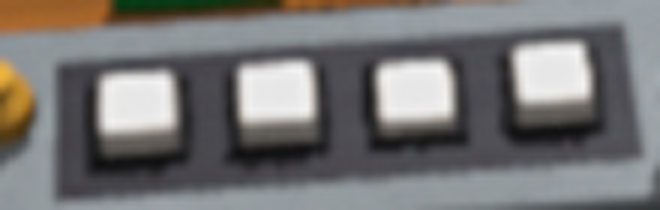

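The scene crop shows the cap third from the left, at about (415,90), standing lower than its neighbours. That is place 2, so it is probably the latched key, and the taps should confirm it. I'll move above place 1 with the fingers shut.

move_arm:
  commands:
    - [[0.66, -0.97, 0], 0.19, -1]
    - [[0.66, -0.97, 0], 0.19, -1]
    - [[0.66, -0.97, 0], 0.19, -1]
    - [[0.66, -0.97, 0], 0.19, -1]
    - [[0.66, -0.97, 0], 0.19, -1]
    - [[0.66, -0.97, 0], 0.19, -1]
    - [[0.66, -0.97, 0], 0.19, -1]
    - [[0.66, -0.97, 0], 0.19, -1]
    - [[0.66, -0.97, 0], 0.19, -1]
    - [[0.66, -0.97, 0], 0.19, -1]
    - [[0.66, -0.97, 0], 0.19, -1]
    - [[0.66, -0.97, 0], 0.19, -1]
    - [[0.66, -0.97, 0], 0.19, -1]
    - [[0.66, -0.97, 0], 0.19, -1]
    - [[0.66, -0.97, 0], 0.19, -1]
    - [[0.66, -0.97, 0], 0.19, -1]
    - [[0.66, -0.97, 0], 0.19, -1]
    - [[0.66, -0.97, 0], 0.19, -1]
    - [[0.66, -0.97, 0], 0.19, -1]
    - [[0, 0, 0], 0, -1]

```text
t: 2.27
eef_pos: [569.9, 37.9, 404.5]
tcp_rot: [-3.141, 0.001, 3.117]
ft_force: [0.3, 0.7, -0.3]
opening: 0.006
grip_force: 0.0
```

move_arm:
  commands:
    - [[0.27, -0.39, -0.8], 0, -1]
    - [[0.27, -0.39, -0.8], 0, -1]
    - [[0, 0, -0.8], 0, -1]
    - [[0, 0, -0.8], 0, -1]
    - [[0, 0, -0.8], 0, -1]
    - [[0, 0, -0.6], 0, -1]
    - [[0, 0, -0.2], 0, -1]
    - [[0, 0, 0], 0, -1]
    - [[0, 0, 0], 0, -1]

```text
t: 3.02
eef_pos: [583.7, 18.9, 261.4]
tcp_rot: [3.142, 0.0, 3.12]
ft_force: [-0.9, 0.3, 0.7]
opening: 0.005
grip_force: 0.0
```

move_arm:
  commands:
    - [[0.05, -0.14, -0.1], 0, -1]
    - [[0, 0, 0], 0, -1]
    - [[0, 0, 0], 0, -1]
    - [[0, 0, 0], 0, -1]

```text
t: 3.35
eef_pos: [585.1, 14.5, 258.4]
tcp_rot: [3.142, 0.001, 3.119]
ft_force: [0.4, 0.6, 0.9]
opening: 0.002
grip_force: 0.0
```

```bash
python3 - <<'E'
from h import *
for i in range(5):
    c=read_camera("scene");s=env.state();print(np.round(s["eef_pos"],2),np.round(s["ft_force"],2))
cv2.imwrite("pics/s2.png",cv2.resize(c["image"][130:260,170:340,::-1],None,fx=4,fy=4,interpolation=cv2.INTER_CUBIC))
E
```

```text
[585.02  14.53 258.26] [0.04 0.36 0.69]
[585.01  14.54 258.14] [-0.13 -0.06  0.22]
[585.    14.58 258.06] [ 0.47  0.17 -0.86]
[585.    14.6  257.97] [-0.54  0.04 -0.02]
[585.    14.6  257.89] [-0.24  0.07 -0.08]
```

View pics/s2.png

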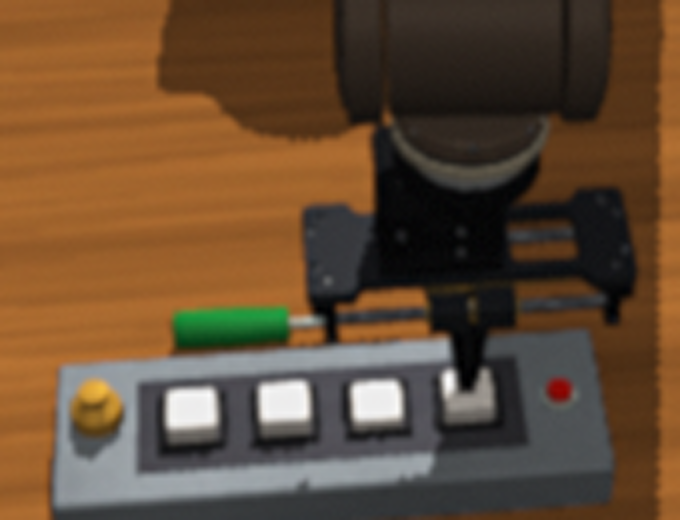

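The fingertips are above the place-1 cap at (470,385), and the place-2 cap at (375,400) again looks lower. I'll go down in small steps.

move_arm:
  commands:
    - [[0, 0, -0.1], 0, -1]
    - [[0, 0, -0.07], 0, -1]
    - [[0, 0, 0], 0, -1]
    - [[0, 0, 0], 0, -1]
    - [[0, 0, 0], 0, -1]

```text
t: 4.02
eef_pos: [585.0, 14.6, 252.6]
tcp_rot: [3.141, -0.0, 3.12]
ft_force: [0.1, 0.8, -0.8]
opening: 0.006
grip_force: 0.0
```

move_arm:
  commands:
    - [[0, 0, -0.05], 0, -1]
    - [[0, 0, 0], 0, -1]
    - [[0, 0, 0], 0, -1]
    - [[0, 0, 0], 0, -1]

```text
t: 4.35
eef_pos: [585.1, 14.5, 251.3]
tcp_rot: [3.142, 0.0, 3.12]
ft_force: [0.1, -0.2, 2.0]
opening: 0.0
grip_force: 0.9
```

move_arm:
  commands:
    - [[0, 0, -0.04], 0, -1]
    - [[0, 0, 0], 0, -1]
    - [[0, 0, 0], 0, -1]

```text
t: 4.6
eef_pos: [585.1, 14.6, 250.0]
tcp_rot: [3.141, 0.0, 3.12]
ft_force: [1.7, 0.4, 2.5]
opening: 0.005
grip_force: 1.2
```

```bash
cat > f.py <<'E'
from h import *
F=[]
for i in range(5):
    read_camera("top");s=env.state();F.append(s["ft_force"])
print(np.round(s["eef_pos"],2),np.mean(F,0).round(2),s["t"])
E
python3 f.py
```

```text
[585.09  14.57 250.05] [0.62 0.02 1.91] 4.85
```

move_arm:
  commands:
    - [[0, 0, 0.4], 0, -1]
    - [[0, -0.6, 0], 0, -1]
    - [[0, -0.6, 0], 0, -1]
    - [[0, -0.63, 0], 0, -1]
    - [[0, 0, 0], 0, -1]
    - [[0, 0, -0.2], 0, -1]
    - [[0, 0, -0.1], 0, -1]
    - [[0, 0, 0], 0, -1]
    - [[0, 0, 0], 0, -1]
    - [[0, 0, 0], 0, -1]

```text
t: 5.68
eef_pos: [585.0, -39.7, 252.9]
tcp_rot: [3.141, -0.0, 3.12]
ft_force: [-0.1, 0.3, -0.0]
opening: -0.001
grip_force: 0.0
```

move_arm:
  commands:
    - [[0, 0, -0.07], 0, -1]
    - [[0, 0, 0], 0, -1]
    - [[0, 0, 0], 0, -1]

```text
t: 5.93
eef_pos: [585.0, -40.2, 250.8]
tcp_rot: [3.141, -0.0, 3.12]
ft_force: [-0.3, 0.3, -0.1]
opening: 0.004
grip_force: 0.0
```

```bash
python3 f.py
```

```text
[585.02 -40.37 250.92] [ 0.13 -0.45 -0.13] 6.1833
```

move_arm:
  commands:
    - [[0, 0, -0.05], 0, -1]
    - [[0, 0, 0], 0, -1]
    - [[0, 0, 0], 0, -1]

```text
t: 6.43
eef_pos: [585.0, -40.4, 249.3]
tcp_rot: [3.141, -0.0, 3.12]
ft_force: [0.3, -0.3, -0.4]
opening: 0.006
grip_force: 0.0
```

```bash
python3 f.py
```

```text
[585.01 -40.35 249.37] [ 0.02  0.17 -0.11] 6.6833
```

move_arm:
  commands:
    - [[0, 0, -0.05], 0, -1]
    - [[0, 0, 0], 0, -1]
    - [[0, 0, 0], 0, -1]

```text
t: 6.93
eef_pos: [585.0, -40.3, 247.8]
tcp_rot: [3.141, -0.0, 3.12]
ft_force: [-0.5, 0.3, -0.1]
opening: 0.001
grip_force: 0.0
```

```bash
python3 f.py
```

```text
[585.03 -40.36 247.86] [0.36 0.37 0.08] 7.1833
```

Nothing at 247.9, which is well below where key 1 made contact, so place 2 is the latched key. I'll continue in finer steps.

move_arm:
  commands:
    - [[0, 0, -0.04], 0, -1]
    - [[0, 0, 0], 0, -1]
    - [[0, 0, 0], 0, -1]

```text
t: 7.43
eef_pos: [585.0, -40.3, 246.6]
tcp_rot: [3.141, -0.0, 3.12]
ft_force: [0.4, -0.1, 0.7]
opening: 0.005
grip_force: 0.0
```

```bash
python3 f.py
```

```text
[585.03 -40.34 246.67] [-0.03 -0.28 -0.02] 7.6833
```

move_arm:
  commands:
    - [[0, 0, -0.02], 0, -1]
    - [[0, 0, 0], 0, -1]

```text
t: 7.85
eef_pos: [585.0, -40.3, 246.1]
tcp_rot: [3.142, 0.0, 3.12]
ft_force: [0.2, 1.3, -0.3]
opening: 0.004
grip_force: 0.3
```

```bash
python3 f.py
```

```text
[585.03 -40.34 246.05] [0.2  0.24 0.35] 8.1
```

move_arm:
  commands:
    - [[0, 0, -0.01], 0, -1]
    - [[0, 0, 0], 0, -1]

```text
t: 8.27
eef_pos: [585.0, -40.3, 245.9]
tcp_rot: [3.142, 0.0, 3.12]
ft_force: [-1.3, 0.1, 3.3]
opening: 0.0
grip_force: 1.6
```

```bash
python3 f.py
```

```text
[585.03 -40.35 245.94] [-0.9  -0.23  3.84] 8.5167
```

Place 2 is solid at 246, 5 mm lower than key 1. Now places 3 and 4.

move_arm:
  commands:
    - [[0, 0, 0.54], 0, -1]
    - [[0, -0.6, 0], 0, -1]
    - [[0, -0.6, 0], 0, -1]
    - [[0, -0.62, 0], 0, -1]
    - [[0, 0, 0], 0, -1]
    - [[0, 0, -0.2], 0, -1]
    - [[0, 0, -0.1], 0, -1]
    - [[0, 0, 0], 0, -1]
    - [[0, 0, 0], 0, -1]
    - [[0, 0, 0], 0, -1]

```text
t: 9.35
eef_pos: [585.1, -94.3, 252.8]
tcp_rot: [3.141, -0.0, 3.12]
ft_force: [0.3, 0.5, -0.4]
opening: 0.004
grip_force: 0.0
```

move_arm:
  commands:
    - [[0, 0, -0.07], 0, -1]
    - [[0, 0, 0], 0, -1]
    - [[0, 0, 0], 0, -1]

```text
t: 9.6
eef_pos: [585.1, -94.7, 251.0]
tcp_rot: [3.141, 0.0, 3.12]
ft_force: [1.1, 1.2, 2.4]
opening: 0.003
grip_force: 1.0
```

```bash
python3 f.py
```

```text
[585.04 -94.93 250.99] [0.41 1.68 1.97] 9.85
```

Place 3 is up, with contact at 251 and about 2 N. Place 4 next.

move_arm:
  commands:
    - [[0, 0, 0.37], 0, -1]
    - [[0, -0.6, 0], 0, -1]
    - [[0, -0.6, 0], 0, -1]
    - [[0, -0.62, 0], 0, -1]
    - [[0, 0, 0], 0, -1]
    - [[0, 0, -0.2], 0, -1]
    - [[0, 0, -0.1], 0, -1]
    - [[0, 0, 0], 0, -1]
    - [[0, 0, 0], 0, -1]
    - [[0, 0, 0], 0, -1]

```text
t: 10.68
eef_pos: [585.1, -148.9, 252.9]
tcp_rot: [3.141, -0.0, 3.12]
ft_force: [0.6, -0.2, 0.2]
opening: 0.008
grip_force: 0.0
```

move_arm:
  commands:
    - [[0, 0, -0.07], 0, -1]
    - [[0, 0, 0], 0, -1]
    - [[0, 0, 0], 0, -1]

```text
t: 10.93
eef_pos: [585.1, -149.3, 251.0]
tcp_rot: [3.141, 0.0, 3.12]
ft_force: [0.4, 1.1, 3.2]
opening: 0.006
grip_force: 1.0
```

```bash
python3 f.py
```

```text
[ 585.04 -149.52  250.98] [0.72 1.02 1.99] 11.1833
```

Place 4 is up too. I'll return to place 2 and press it to the bottom.

move_arm:
  commands:
    - [[0, 0, 0.37], 0, -1]
    - [[0, 0.73, 0], 0, -1]
    - [[0, 0.73, 0], 0, -1]
    - [[0, 0.73, 0], 0, -1]
    - [[0, 0.73, 0], 0, -1]
    - [[0, 0.72, 0], 0, -1]
    - [[0, 0, 0], 0, -1]
    - [[0, 0, -0.3], 0, -1]
    - [[0, 0, -0.15], 0, -1]
    - [[0, 0, 0], 0, -1]
    - [[0, 0, 0], 0, -1]
    - [[0, 0, 0], 0, -1]

```text
t: 12.18
eef_pos: [585.1, -41.1, 248.3]
tcp_rot: [3.142, -0.0, 3.119]
ft_force: [0.3, -0.8, -0.2]
opening: 0.006
grip_force: 0.0
```

move_arm:
  commands:
    - [[0, 0, -0.1], 0, -1]
    - [[0, 0, -0.06], 0, -1]
    - [[0, 0, 0], 0, -1]
    - [[0, 0, 0], 0, -1]
    - [[0, 0, 0], 0, -1]

```text
t: 12.6
eef_pos: [585.0, -40.3, 243.6]
tcp_rot: [3.141, -0.0, 3.12]
ft_force: [0.0, 0.0, 0.6]
opening: 0.003
grip_force: 0.4
```

```bash
python3 f.py
```

```text
[584.98 -40.26 243.64] [ 0.   -0.47  0.53] 12.85
```

move_arm:
  commands:
    - [[0, 0, -0.04], 0, -1]
    - [[0, 0, 0], 0, -1]
    - [[0, 0, 0], 0, -1]

```text
t: 13.1
eef_pos: [585.0, -40.3, 242.6]
tcp_rot: [3.141, 0.0, 3.12]
ft_force: [-1.7, -0.1, 5.2]
opening: 0.001
grip_force: 2.6
```

```bash
python3 f.py
```

```text
[584.96 -40.29 242.68] [-1.34  0.59  5.11] 13.35
```

move_arm:
  commands:
    - [[0, 0, -0.02], 0, -1]
    - [[0, 0, 0], 0, -1]
    - [[0, 0, 0], 0, -1]

```text
t: 13.6
eef_pos: [585.0, -40.3, 242.1]
tcp_rot: [3.141, 0.0, 3.12]
ft_force: [-2.4, -0.6, 6.1]
opening: 0.006
grip_force: 2.7
```

```bash
python3 f.py
```

```text
[584.96 -40.25 242.1 ] [-1.7   0.44  5.48] 13.85
```

move_arm:
  commands:
    - [[0, 0, -0.02], 0, -1]
    - [[0, 0, 0], 0, -1]
    - [[0, 0, 0], 0, -1]

```text
t: 14.1
eef_pos: [584.9, -40.3, 241.9]
tcp_rot: [3.142, 0.0, 3.12]
ft_force: [-2.5, -0.0, 10.3]
opening: 0.003
grip_force: 4.7
```

```bash
python3 f.py
```

```text
[584.94 -40.25 241.87] [-2.76  0.18  9.37] 14.35
```

The key is at its bottom: the force rises to 9 N with no further travel. I'll lift off and look.

move_arm:
  commands:
    - [[0, 0, 0.4], 0, -1]
    - [[0, 0, 0.8], 0, -1]
    - [[0, 0, 1], 0, -1]
    - [[-0.8, 0, 1], 0, -1]
    - [[-1, 0, 0.8], 0, -1]
    - [[-1, 0, 0], 0, -1]
    - [[-1, 0, 0], 0, -1]
    - [[0, 0, 0], 0, -1]
    - [[0, 0, 0], 0, -1]

```text
t: 15.1
eef_pos: [470.1, -40.3, 362.3]
tcp_rot: [-3.142, 0.001, 3.119]
ft_force: [0.4, -0.1, 0.6]
opening: 0.002
grip_force: 0.0
```

```bash
python3 f.py; python3 - <<'E'
from h import *
c=read_camera("scene")
cv2.imwrite("pics/s3.png",cv2.resize(c["image"][205:260,180:330,::-1],None,fx=5,fy=5,interpolation=cv2.INTER_CUBIC))
E
```

```text
[471.71 -40.37 361.08] [ 0.07 -0.43 -0.06] 15.35
```

View pics/s3.png

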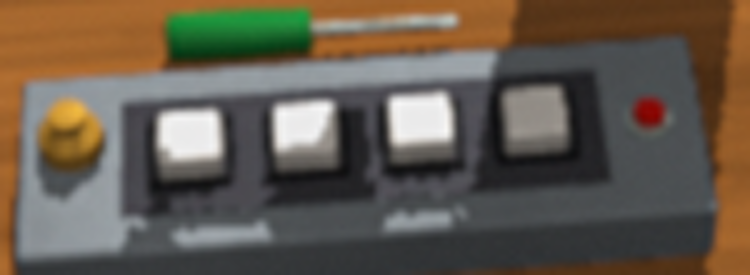

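The picture shows all four caps level. Place 2, at (420,125), now has the same tall side face as its neighbours, and the weight and cutter are where they were. I'll hand the job in.

```bash
python3 -c "
from cell import env
print(env.job_done())"
```

```text
the job is handed in; nothing more can be done
None
```

I tapped the four keys lightly in order from the lamp, found the latched one at place 2, and pressed it to the bottom; the last picture shows all four level and the weight and cutter in place, and the job is handed in (no verdict was returned).

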